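# Close the leak-test nest for its blank run

### The arm

A 6-joint arm with a two-finger parallel gripper is mounted at the origin on the work surface; the furniture and walls round the work are solid. World frame = base frame: x ahead of the robot, y to its left, z up, the work surface at z = 0. Lengths are in m, angles in rad, forces in N, time in s.
With the tool pointing down it reaches from about 0.2 to 0.875 m from the base axis. Payload 3.4 kg.
Tool frame: the origin (TCP) lies midway between the tips of the shut fingers; the grasp point (between the pads) lies 19 mm behind it; z points along the fingers, y is the line along which they close (so a half turn about z gives the same grasp; the last joint's range is limited). The gripper opens to 94 mm and grips with 3 to 60 N. Pads are 16 mm wide; open, the fingers measure 119 mm over their backs; the gripper's body (75 mm by 177 mm) begins 78 mm behind the grasp point.
Start: joints at [-1.235, 0.276, 1.505, -0, 1.361, -0.121], TCP at [0.254, -0.516, 0.175] pointing down, gripper open.
Joint ranges: [-2.89, 2.89], [-0.75, 2.08], [0.22, 2.7], [-1.18, 4.32], [0.11, 2.71], [-2.7, 2.7]. Speed limits (rad/s): [2.57, 2.57, 3.14, 3.14, 3.14, 3.14].

### API

Orientations are given as a 3x3 rotation matrix whose columns are the frame's x, y, z axes.
In Python, from bench import env gives the robot as it stands.
- The arm moves only by the shell command python3 -m jog 'ROWS'. ROWS is text: rows parted by semicolons, each of 5 numbers parted by spaces: the shift along the tool's x, y, z in m, then the turn about the tool's z in rad, then the finger opening in m, from 0 to 0.094. In form: tx ty tz turn hand; .... A call has 1 to 10 rows; each row is the pose to reach, as a shift and turn from the pose commanded when the call began, along the tool's axes at that moment; what a row does not reach only later rows make up. A row lasts 1/12 s, in which the tool goes at most 41.7 mm and 7.16 degrees, less where a joint would pass 70% of its speed; a pose out of reach is approached as far as the arm can. A call with a gripper value outside its range is refused whole. The fingers move at their own pace and stop on an object; the grip force is fixed at half the most. Time passes only in rows, so rows that repeat a pose let the fingers close. It gives the time, the measured TCP pose, the force, the opening and the grip force at its end, in the units of the state.
- env.get_obs(): the state, without advancing time (a new reading comes with each control period).
- env.read_camera(name): name is "scene" or "side" or "wrist"; returns the picture (400x640x3 uint8, red, green, blue); there is no depth.
- env.calibration(name): a dict with "camera_matrix" (3x3 intrinsics, pixels), "distortion" ([k1, k2, p1, p2, k3] as OpenCV has them; the pictures are not rectified), "T" (4x4, takes a point from camera to world coordinates); the wrist camera has in their place "T_tool_cam" (4x4, takes a point from camera to tool coordinates, whose origin is the TCP and whose axes are the flange's). Camera axes: x right, y up, looking along -z (the intrinsics and any distortion apply to the point x, -y, -z); pixel columns grow to the right and rows downward; lengths in m; the calibration is good to about 2 mm. A picture is of the moment at which its call begins: read the wrist's pose just before it. calibration takes no time and is no camera call.
- env.close_job(): hands the job in; it is judged then, once.
The state is a dict: "t": time; "q": joint angles; "dq": joint speeds; "effort": joint torques, N m; "eef_pos": TCP position; "ee_rot": TCP orientation; "force": force on the tool from outside, world axes, zero at the start; "wrist_torque": the same for the moment, N m; "width": finger opening in m; "finger_force": force on a finger pad.
Only numpy, scipy, OpenCV 4.12 (cv2) and the standard library are available. Lean on these libraries where they do the work, as an engineer would, in place of code of your own. Each camera call takes 0.05 s, during which the arm holds its last target. There are 200 camera calls.

### The job

First mist the seal for the leak tester's blank run: press the cap of the small pump sprayer right down and let it come back up. Then take the square cover by its bar grip, lay it flat on the open loading end of the nest, slide it in under the retaining lips until it drops over the locating pin hidden beneath it, and press it down fully home against the sprung seal plate. Finish while still holding the cover pressed down, and leave the parts cup, timer and tweezers alone.

Things in the scene. Friction and masses are not known exactly. Their poses are not given: they have to be found in the camera images.
- nest: Aluminium leak-test nest fixed to the bench, 243 x 115 mm. Origin: on the bench below the axis of the locating pin. Its +x is the way the cover slides in: front (loading end) at x = -185 mm, back at +58. Heights here are above the bench: deck 22, seat floor 12, lip top 39.5 mm. Its slide faces are low-friction (about 0.12)
- deck_middle (a point): Middle of the open loading deck, on its flat top, 22 mm up, at nest x = -148 mm; axes as the nest. The deck runs from nest x = -185 to -44 mm. White lead-in rails (8 mm proud) on both sides: inner faces taper from 52 mm either side of the middle at x = -182 to 44 mm at x = -87; a cover laid with its middle here lies between them, clear of the lips
- slot_mouth (a point): Middle of the slot between the two dark retaining lips near its front end: nest x = -85 mm, level with the lips' tops (39.5 mm up; undersides 35.5; front ends bent up from -85 to -97). The lips run from here to the back, inner edges 33 mm either side of the middle: the cover's plate goes under them, its grip travels in the slot. Walls below: inner faces 43.5 mm either side
- pin_tip (a point): Tip of the locating pin (12 mm diameter, tapered to 6 mm at the tip), 20 mm up, 2 mm below the deck. It stands in the seat, a recess with its floor 10 mm below the deck, from nest x = -44 mm (edge of the deck) to +46 mm (end stop)
- seal_plate (a joint): sprung white seal plate with a red ring, in the seat round the pin: travel in m, 0 = up (its top 5 mm below the deck), 0.005 = fully pressed (flush with the seat's floor). Spring 4 N at 0, 14 N when fully pressed; the cover's weight alone does not press it
- cover: Loose aluminium plate 84 x 84 x 12 mm, 0.2-0.33 kg; bore in its underside (14.5 mm, 12 deep, unseen from above), round boss (42 mm wide) and on it an upright black bar grip, 46 mm long (cover x), 14 thick (y), from 18 to 60 mm above the underside. Origin: middle of the underside = bore axis; z up. Goes in either way round (half turn), bar along the nest's x. Home: underside 12 mm up
- sprayer: Small pump sprayer, amber bottle (40 mm diameter) in a heavy dark socket (68 mm diameter), fixed to the bench on the right of the nest; origin in the middle of its underside, its nozzle points along its x at the nest
- cap_top (a point): centre of the top of the sprayer's round white cap (26 mm diameter), 104 mm above the bench when up
- sprayer_cap (a joint): travel of the sprayer's cap in m: 0 = up, 0.007 = right down; spring 3 N to 8 N; comes back up by itself
- parts_cup: steel parts cup, 54 mm diameter, 36 mm high, origin in the middle of its underside; bystander
- timer: bench timer, 29 x 75 x 62 mm, standing; origin in the middle of its underside; bystander
- tweezers: steel tweezers, 130 mm long, lying flat; origin in the middle of the underside; bystander
Things that resemble listed ones, but are neither listed nor needed, are in the scene too. Of the things shaped like the cover, the aluminium one is meant.

How it is judged:
On the way, in this order (a step that is already met when the one before it is completed fails the run):
1. the sprayer's cap is pressed right down (5.5 of 7 mm or more) while the cover still lies where it was (value of joint sprayer_cap above 0.0055 m and distance of cover from where it was at the start of the episode below 0.03 m), for 0.05 s.
2. the cap has come back up (value of joint sprayer_cap below 0.0015 m), for 0.1 s.
3. the cover lies flat on the loading deck, in line with the nest and short of the pin (x of cover in the frame of nest between -0.175 and -0.05 m and y of cover in the frame of nest between -0.01 and 0.01 m and z of cover in the frame of nest between 0.019 and 0.0245 m and angle between cover's own z axis and vertical below 0.09 rad and angle between the x axis of cover and the x axis of nest, either way round below 0.15 rad), for 0.1 s.
4. the cover has dropped over the pin: bore within 3 mm of the pin's axis, underside 3 mm or more below the deck (horizontal distance between cover and pin_tip below 0.003 m and z of cover in the frame of nest below 0.019 m and angle between cover's own z axis and vertical below 0.09 rad), for 0.2 s.
At the end, for the whole second after the job is handed in: The cover is on the pin (bore within 3 mm of its axis), level within 0.05 rad, its underside within 1.5 mm of the seat's floor, and is kept pressed down at rest by the fingers (more than 3 N on it) with the seal plate 3.8 mm or more of its 5 mm down; the sprayer's cap is up (horizontal distance between cover and pin_tip below 0.003 m and z of cover in the frame of nest below 0.0135 m and angle between cover's own z axis and vertical below 0.05 rad and value of joint seal_plate above 0.0038 m and contact force between the fingers and cover above 3 N and linear speed of cover below 0.01 m/s and value of joint sprayer_cap below 0.0015 m); the arm keeps its last pose, push and grip.
It fails at once if the parts cup, timer or tweezers are moved by more than 25 mm (distance of any of parts_cup, timer, tweezers from where it was at the start of the episode above 0.025 m).
It also fails if it takes over 61 s, if anything falls off the work surface, if the arm or the gripper's body presses on something with over 40 N, if the wrist force passes 120 N, or if a joint passes its speed limit or range.

## Working session

There is one attempt and no reset: what is moved stays moved. The work goes in short steps, Python scripts to look and compute and a shell command to move; the robot and the scene stay as the last step left them, time stands still between calls to the robot, and variables do not carry over. Pictures are saved under pics/ and viewed, at most 12 in all, crops included, and the job is handed in when it is done.

```bash
mkdir -p pics
cat > h.py <<'E'
import numpy as np,cv2
from bench import env
def snap(n,f):
    o=env.get_obs(); im=env.read_camera(n); cv2.imwrite(f'pics/{f}.png',im[:,:,::-1]); np.savez(f'pics/{f}.npz',p=o['eef_pos'],R=o['ee_rot']); return im
def camT(n,f=None):
    c=env.calibration(n)
    if 'T' in c: T=np.array(c['T'])
    else:
        d=np.load(f'pics/{f}.npz'); B=np.eye(4);B[:3,:3]=d['R'];B[:3,3]=d['p']; T=B@np.array(c['T_tool_cam'])
    return np.array(c['camera_matrix']),np.array(c['distortion'],float),T
def ray(n,uv,f=None):
    K,D,T=camT(n,f)
    p=cv2.undistortPoints(np.array([[uv]],float),K,D)[0,0]
    return T[:3,3],T[:3,:3]@np.array([p[0],-p[1],-1])
def atz(n,uv,z,f=None):
    o,d=ray(n,uv,f); return o+d*(z-o[2])/d[2]
def proj(n,P,f=None):
    K,D,T=camT(n,f); q=(np.array(P)-T[:3,3])@T[:3,:3]
    return cv2.projectPoints((q*[1,-1,-1]).reshape(-1,1,3),np.zeros(3),np.zeros(3),K,D)[0][:,0]
def tri(obs):
    A=np.zeros((3,3));b=np.zeros(3)
    for a in obs:
        o,d=ray(*a); d=d/np.linalg.norm(d); M=np.eye(3)-np.outer(d,d); A+=M;b+=M@o
    return np.linalg.solve(A,b)
E
python3 - <<'E'
from h import *
a=snap('scene','s0');b=snap('side','d0');c=snap('wrist','w0')
for n in('scene','side'): print(n,camT(n)[2].round(3).tolist())
print(env.calibration('wrist')['T_tool_cam']); o=env.get_obs();print(o['t'],o['eef_pos'],o['ee_rot'],o['force'])
E
```

```text
scene [[-0.557, 0.388, -0.735, -0.321], [-0.83, -0.233, 0.506, 0.596], [0.026, 0.892, 0.452, 0.585], [0.0, 0.0, 0.0, 1.0]]
side [[0.056, -0.534, 0.844, 1.291], [0.998, 0.037, -0.043, -0.025], [-0.008, 0.845, 0.535, 0.587], [0.0, 0.0, 0.0, 1.0]]
[[ 1.53272345e-05  9.70440507e-01  2.41340468e-01  6.92999882e-02]
 [ 9.99999857e-01  1.14232771e-04 -5.22843687e-04  9.17243081e-04]
 [-5.34957683e-04  2.41340442e-01 -9.70440367e-01 -2.08787285e-01]
 [ 0.00000000e+00  0.00000000e+00  0.00000000e+00  1.00000000e+00]]
0.15 [ 0.25343818 -0.51563415  0.17484307] [[ 8.97489432e-01  4.41035719e-01 -4.63091526e-04]
 [ 4.41035941e-01 -8.97488577e-01  1.24625883e-03]
 [ 1.34025303e-04 -1.32274413e-03 -9.99999116e-01]] [ 0.02323591  0.2340898  -1.07474222]
```

View pics/s0.png

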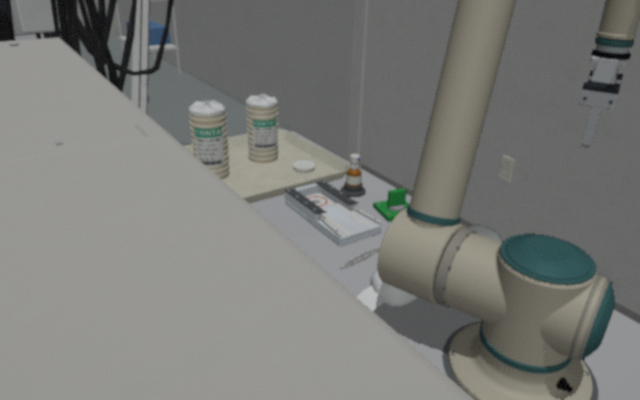

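View pics/d0.png

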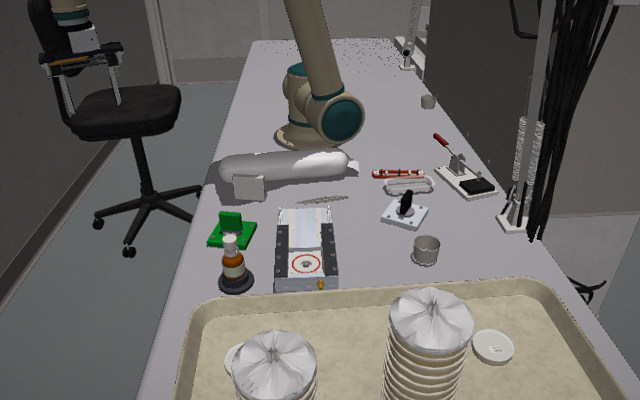

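Candidates in the side view: for the cover, the aluminium plate with a black bar at (405,212), the green lookalike at (232,230) and the white board with black pad at (465,180). For the sprayer there is only the amber bottle with white cap at (231,243). The parts cup is at (425,250), not the far cup at (428,101). I choose the aluminium plate and will check it in a close crop.

Run:
```python
from h import *
im=cv2.imread('pics/d0.png')
a=cv2.resize(im[170:300,200:360],None,fx=5,fy=5,interpolation=cv2.INTER_CUBIC)[:,:]
b=cv2.resize(im[180:240,360:460],None,fx=8,fy=8,interpolation=cv2.INTER_CUBIC)
cv2.imwrite('pics/c1.png',cv2.resize(a,(738,600)) if 0 else a[:600]); cv2.imwrite('pics/c2.png',b)
```

```text
(no output)
```

View pics/c1.png

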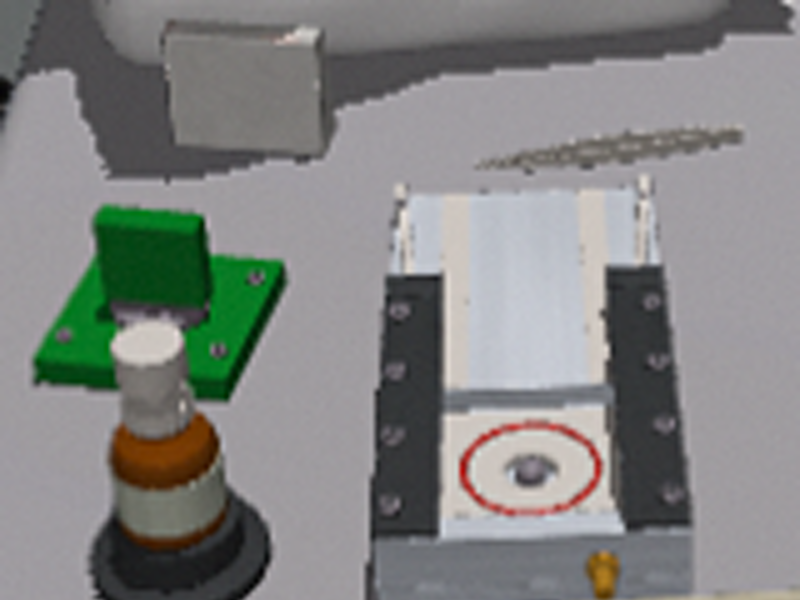

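View pics/c2.png

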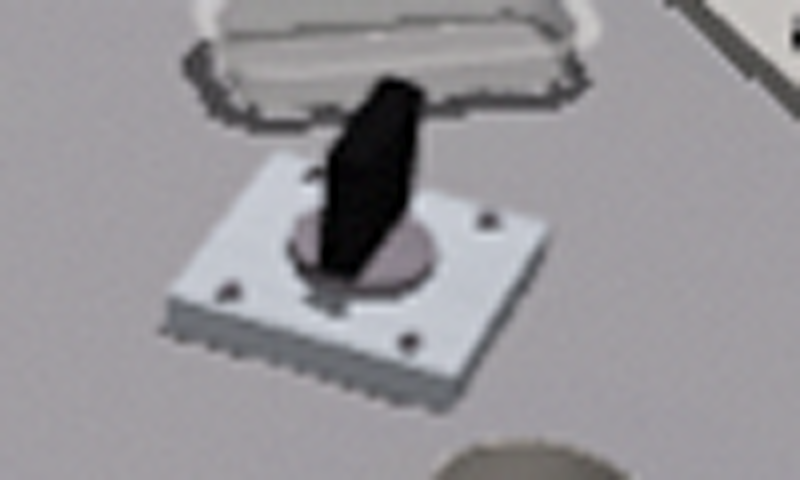

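The crops show the aluminium cover at about (405,211) with its bar upright, the pin tip at (306.4,263.2) and the cap top centre at (229.8,238.6). The tweezers lie just beyond the loading end, at about (322,199).

Run:
```python
from h import *
c1=lambda x,y:(x/5+200,y/5+170)
c2=lambda x,y:(x/8+360,y/8+180)
print('cap',atz('side',c1(149,343),.104), 'pin',atz('side',c1(532,466),.020))
for p in [(443,275),(440,530),(608,268),(622,525)]: print('lip',atz('side',c1(*p),.0395))
P=[atz('side',c2(*p),.012) for p in [(172,297),(280,152),(548,228),(455,377)]]
print('cover',np.round(P,4),np.mean(P,0)); 
for i in range(4): d=P[(i+1)%4]-P[i]; print(np.linalg.norm(d),np.degrees(np.arctan2(d[1],d[0])))
for p in [(330,165),(320,275),(395,80)]: print('bar',atz('side',c2(*p),.06 if p[1]<200 else .018))
print('tweezers',atz('side',c1(480,165),.003),atz('side',c1(742,133),.003))
print('timer',atz('side',c1(175,145),0),atz('side',c1(322,157),0), 'cup',atz('side',(425,262),0),'green',atz('side',c1(150,215),.06))
print('cap scene', proj('scene',[atz('side',c1(149,343),.104),atz('side',c1(532,466),.02)]))
```

```text
cap [ 0.65303114 -0.15862315  0.104     ] pin [ 0.62883149 -0.02630634  0.02      ]
lip [ 0.52923617 -0.06014402  0.0395    ]
lip [ 0.68424117 -0.05971818  0.0395    ]
lip [0.52883262 0.00801593 0.0395    ]
lip [0.68572401 0.00498511 0.0395    ]
cover [[0.475  0.1434 0.012 ]
 [0.4033 0.1872 0.012 ]
 [0.4484 0.2561 0.012 ]
 [0.5176 0.2132 0.012 ]] [0.46107443 0.19995132 0.012     ]
0.08409435595201831 148.58695319741753
0.08237202625405715 56.775501308786914
0.08139100983751894 -31.824770518823662
0.08174605958074517 -121.34181865360893
bar [0.48472652 0.18169262 0.06      ]
bar [0.47585161 0.1842043  0.018     ]
bar [0.44273164 0.20849922 0.06      ]
tweezers [ 0.39069906 -0.04592461  0.003     ] [0.37101062 0.08038078 0.003     ]
timer [ 0.3582475  -0.19354754  0.        ] [ 0.37388263 -0.12160815  0.        ] cup [0.61790638 0.20777247 0.        ] green [ 0.50732162 -0.18076836  0.06      ]
cap scene [[353.49293577 155.32357374]
 [314.64290651 200.11445034]]
```

```bash
python3 -m jog '.26 -.072 0 .457 0;.26 -.072 0 .457 0;.26 -.072 0 .457 0;.26 -.072 0 .457 0;.26 -.072 0 .457 0;.26 -.072 0 .457 0;.26 -.072 0 .457 0;.26 -.072 0 .457 0;.26 -.072 0 .457 0;.26 -.072 0 .457 0' && python3 -m jog '.198 -.177 0 0 0;.198 -.177 0 0 0;.198 -.177 0 0 0;.198 -.177 0 0 0;.198 -.177 0 0 0;.198 -.177 0 0 0;.198 -.177 0 0 0;.198 -.177 0 0 0;.198 -.177 0 0 0;.198 -.177 0 0 0'
python3 - <<'E'
from h import *
snap('wrist','w1'); o=env.get_obs(); print(o['t'],o['eef_pos'],o['ee_rot'].round(4),o['force'])
print(proj('wrist',[[.653,-.1586,.104],[.629,-.0263,.02],[.66,-.1,.0]],'w1'))
E
```

```text
t: 0.98
eef_pos: [0.4546, -0.337, 0.1752]
ee_rot: [[1.0, 0.0, -0.001], [0.0, -1.0, -0.0], [-0.001, 0.0, -1.0]]
force: [-0.2, 0.5, 0.7]
width: 0.0307
finger_force: 0.0
t: 1.82
eef_pos: [0.6517, -0.1619, 0.1753]
ee_rot: [[1.0, -0.002, -0.002], [-0.002, -1.0, -0.001], [-0.002, 0.001, -1.0]]
force: [0.6, -0.5, -0.2]
width: 0.0006
finger_force: 0.0
1.8667 [ 0.65166796 -0.16195337  0.17552969] [[ 1.0e+00 -2.7e-03 -1.1e-03]
 [-2.7e-03 -1.0e+00 -8.0e-04]
 [-1.1e-03  8.0e-04 -1.0e+00]] [ 0.44328363 -0.38345178  1.05467392]
[[314.8165591  194.45419332]
 [212.03241661 197.27570848]
 [271.29170325 170.50681436]]
```

View pics/w1.png

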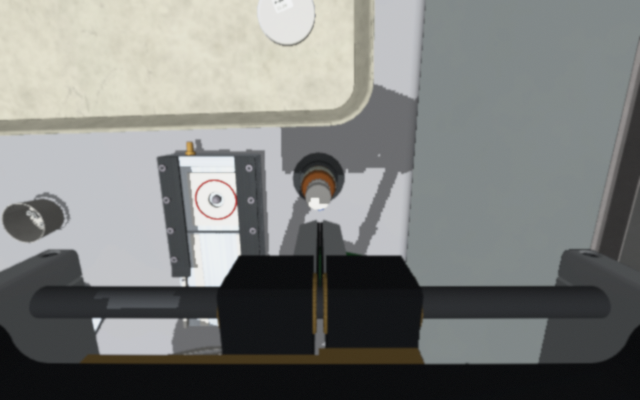

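The wrist view shows the cap top at about (318,199), right under the fingertips, and the pin at (216,199). The current position is good, so I press.

```bash
python3 -m jog '0 0 .035 0 0;0 0 .065 0 0;0 0 .07 0 0;0 0 .072 0 0;0 0 .074 0 0;0 0 .076 0 0;0 0 .077 0 0;0 0 .078 0 0;0 0 .078 0 0;0 0 .078 0 0'
```

```text
t: 2.7
eef_pos: [0.6536, -0.1598, 0.0981]
ee_rot: [[1.0, -0.0, 0.001], [-0.0, -1.0, -0.0], [0.001, 0.0, -1.0]]
force: [-0.7, -0.2, -0.2]
width: 0.0006
finger_force: 0.0
```

Run:
```python
from h import *
snap('side','d1');snap('wrist','w2'); o=env.get_obs(); print(o['eef_pos'],o['force'])
a=cv2.imread('pics/d1.png')[190:310,190:290];b=cv2.imread('pics/w2.png')[130:260,250:390]
a=cv2.resize(a,(400,480),interpolation=2);b=cv2.resize(b,(400,371),interpolation=2)
b=np.vstack([b,np.zeros((109,400,3),np.uint8)]);cv2.imwrite('pics/m1.png',np.hstack([a,b]))
```

```text
[ 0.65343954 -0.15976647  0.09782522] [0.7053589  0.10791267 0.41108252]
```

View pics/m1.png

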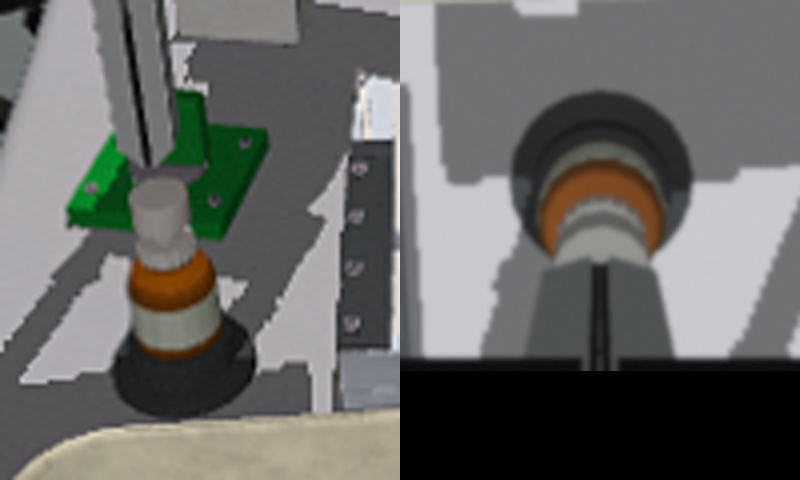

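Run:
```python
from h import *
p=np.load('pics/w2.npz')['p']
print(proj('side',[p]),proj('wrist',[p],'w2'),proj('side',[[.653,-.159,.104],[.653,-.159,.0]]))
R=np.load('pics/w2.npz')['R'];print(R.round(4))
t=tri([('side',(227,231)),('wrist',(320,221.7),'w2')]);print('tip',t)
c=tri([('side',(229.8,238.6)),('wrist',(318,199),'w1')]);print('cap',c)
print('socket side',atz('side',(190+183/4,190+365/4),.02),atz('wrist',(250+(602-400)/2.857,130+170/2.857),.02,'w2'))
```

```text
[[229.51795619 241.52482244]] [[317.97405945 218.98476617]] [[229.58680295 238.59729084]
 [236.39734893 282.61208404]]
[[ 1.e+00 -0.e+00  8.e-04]
 [-0.e+00 -1.e+00 -4.e-04]
 [ 8.e-04  4.e-04 -1.e+00]]
tip [ 0.66086451 -0.16051948  0.12619149]
cap [ 0.64686494 -0.16081953  0.09909722]
socket side [ 0.67105735 -0.15598776  0.02      ] [ 0.65842457 -0.16219685  0.02      ]
```

```bash
python3 -m jog '0 0 .001 0 0;0 0 .002 0 0;0 0 .003 0 0;0 0 .004 0 0;0 0 .005 0 0;0 0 .006 0 0;0 0 .006 0 0' | grep -E 'pos|force'; python3 -m jog '0 0 .001 0 0;0 0 .002 0 0;0 0 .003 0 0;0 0 .004 0 0;0 0 .005 0 0;0 0 .006 0 0;0 0 .006 0 0' | grep -E 'pos|force'
python3 - <<'E'
from h import *
snap('side','d2');a=cv2.imread('pics/d2.png')[190:310,190:290];b=cv2.imread('pics/d1.png')[190:310,190:290]
K,D,T=camT('side');print(K,D);print(camT('wrist','w2')[0])
print([proj('wrist',[np.load('pics/w2.npz')['p']+[dx,dy,dz]],'w2').round(1).tolist() for dx,dy,dz in[(.008,.0125,0),(.008,-.0125,0),(.008,.0125,.025),(.008,-.0125,.025)]])
E
```

```text
eef_pos: [0.653, -0.1598, 0.0911]
force: [0.0, -0.4, 0.6]
finger_force: 0.0
eef_pos: [0.6531, -0.1598, 0.0852]
force: [-0.6, 0.3, -0.3]
finger_force: 0.0
[[453.60083278   0.         324.25198575]
 [  0.         453.60083278 197.24940192]
 [  0.           0.           1.        ]] [-0.07425072  0.          0.          0.          0.        ]
[[294.89881591   0.         319.48091043]
 [  0.         294.89881591 195.66777575]
 [  0.           0.           1.        ]]
[[[301.0, 208.7]], [[334.9, 208.7]], [[298.7, 219.5]], [[336.9, 219.5]]]
```

```bash
python3 -m jog '0 0 .001 0 0;0 0 .002 0 0;0 0 .003 0 0;0 0 .004 0 0;0 0 .004 0 0' | grep -E 'pos|force'; python3 -m jog '0 0 .001 0 0;0 0 .002 0 0;0 0 .003 0 0;0 0 .004 0 0;0 0 .004 0 0' | grep -E 'pos|force'
python3 - <<'E'
from h import *
snap('side','d2');a=cv2.imread('pics/d2.png')[190:310,190:290];cv2.imwrite('pics/m2.png',cv2.resize(a,(500,600),interpolation=2))
E
```

```text
eef_pos: [0.6531, -0.1598, 0.0812]
force: [-0.5, -0.7, 0.2]
finger_force: 0.0
eef_pos: [0.6531, -0.1597, 0.0772]
force: [0.9, -0.5, 0.4]
finger_force: 0.0
```

View pics/m2.png

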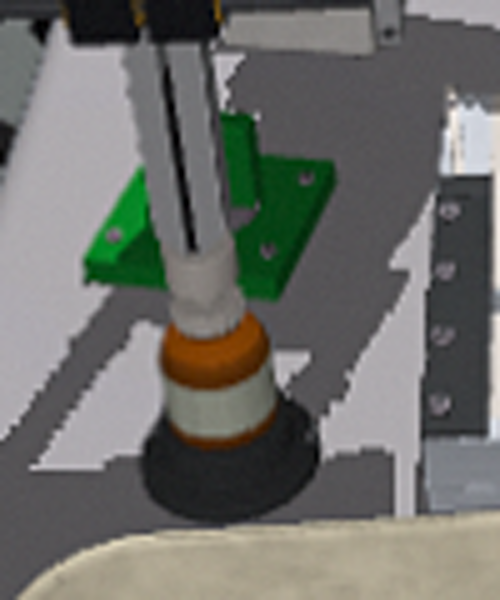

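The fingers now cover the cap's top ellipse (tip at about (228,240)), so they are just above it or touching. The real tips sit about 25 mm above the nominal TCP. I continue down, checking the force.

```bash
python3 -m jog '0 0 .001 0 0;0 0 .002 0 0;0 0 .003 0 0;0 0 .003 0 0' | grep -E 'pos|force'; python3 -m jog '0 0 .001 0 0;0 0 .002 0 0;0 0 .003 0 0;0 0 .003 0 0' | grep -E 'pos|force'
```

```text
eef_pos: [0.6533, -0.1599, 0.0744]
force: [-0.9, -0.2, 0.7]
finger_force: 0.0
eef_pos: [0.6534, -0.1599, 0.0719]
force: [-1.2, -0.1, 4.9]
finger_force: 2.2
```

```bash
python3 -m jog '0 0 .0015 0 0;0 0 .003 0 0;0 0 .0045 0 0;0 0 .0045 0 0' | grep -E 'pos|force'; python3 -m jog '0 0 .001 0 0;0 0 .002 0 0;0 0 .002 0 0' | grep -E 'pos|force'
```

```text
eef_pos: [0.6534, -0.1599, 0.0676]
force: [-1.2, 0.4, 6.7]
finger_force: 3.6
eef_pos: [0.6535, -0.1599, 0.0672]
force: [-3.5, 1.1, 13.0]
finger_force: 6.2
```

Contact came at about TCP z 0.0745 and it bottomed at 0.0673 with 13 N, so the cap is fully pressed. The true fingertip sits about 29.5 mm above the reported TCP. I'll release and go above the cover.

```bash
python3 -m jog '0 0 -.02 0 0;0 0 -.06 0 0;0 0 -.1 0 0;0 0 -.11 0 0;0 0 -.11 0 0' | grep -E 'pos|force'; python3 -m jog '-.1925 -.36 0 .56 .05;-.1925 -.36 0 .56 .05;-.1925 -.36 0 .56 .05;-.1925 -.36 0 .56 .05;-.1925 -.36 0 .56 .05;-.1925 -.36 0 .56 .05;-.1925 -.36 0 .56 .05;-.1925 -.36 0 .56 .05;-.1925 -.36 0 .56 .05;-.1925 -.36 0 .56 .05'; python3 -m jog '0 0 0 0 .05;0 0 0 0 .05;0 0 0 0 .05'
python3 - <<'E'
from h import *
snap('wrist','w3')
o=env.get_obs();print(o['eef_pos'])
P=[[.475,.1434,.012],[.4033,.1872,.012],[.4484,.2561,.012],[.5176,.2132,.012],[.461,.2,.06]]
print(proj('wrist',P,'w3').round(1).tolist())
E
```

```text
eef_pos: [0.6557, -0.1607, 0.1789]
force: [0.7, -0.8, -0.3]
finger_force: 0.0
t: 7.4
eef_pos: [0.4573, 0.202, 0.1724]
ee_rot: [[0.848, -0.531, -0.005], [-0.531, -0.848, -0.0], [-0.004, 0.003, -1.0]]
force: [1.1, 0.3, -1.0]
width: 0.0501
finger_force: 0.0
t: 7.65
eef_pos: [0.4602, 0.1996, 0.1733]
ee_rot: [[0.848, -0.531, -0.002], [-0.531, -0.848, -0.002], [-0.001, 0.003, -1.0]]
force: [0.8, -0.6, -0.6]
width: 0.0498
finger_force: 0.0
[0.46073824 0.19922375 0.17363533]
[[350.4, 145.5], [349.5, 210.4], [286.6, 209.2], [284.5, 146.3], [317.7, 186.7]]
```

View pics/w3.png

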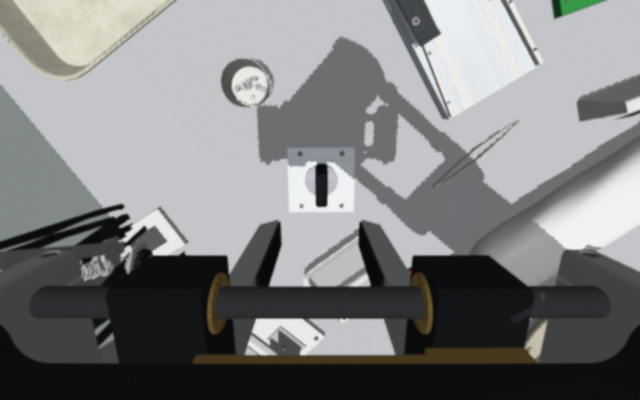

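The wrist view shows the cover's corners at (288,148), (355,148), (355,212) and (289,212), square to the tool. The bar centre is at (321,185), midway between the fingers. I descend.

```bash
python3 -m jog '-.001 .002 .04 0 .05;-.001 .002 .08 0 .05;-.001 .002 .12 0 .05;-.001 .002 .14 0 .05;-.001 .002 .15 0 .05;-.001 .002 .16 0 .05;-.001 .002 .165 0 .05;-.001 .002 .17 0 .05;-.001 .002 .174 0 .05;-.001 .002 .174 0 .05' | grep -E 'pos|force'
python3 -m jog '0 0 .002 0 .05;0 0 .002 0 .05;0 0 .002 0 0;0 0 .002 0 0;0 0 .002 0 0;0 0 .002 0 0;0 0 .002 0 0;0 0 .002 0 0;0 0 .002 0 0;0 0 .002 0 0'
```

```text
eef_pos: [0.4593, 0.1988, 0.0009]
force: [-0.7, -0.2, 0.5]
finger_force: 0.0
t: 9.37
eef_pos: [0.4587, 0.1989, -0.001]
ee_rot: [[0.847, -0.531, -0.0], [-0.531, -0.847, -0.0], [-0.0, 0.0, -1.0]]
force: [-0.3, -1.3, 1.3]
width: 0.0141
finger_force: 30.0
```

```bash
python3 -m jog '0 0 -.03 0 0;0 0 -.06 0 0;0 0 -.09 0 0;0 0 -.09 0 0' | grep -E 'pos|force|width'
python3 -m jog '.1385 .179 0 -.56 0;.1385 .179 0 -.56 0;.1385 .179 0 -.56 0;.1385 .179 0 -.56 0;.1385 .179 0 -.56 0;.1385 .179 0 -.56 0;.1385 .179 0 -.56 0;.1385 .179 0 -.56 0;.1385 .179 0 -.56 0;.1385 .179 0 -.56 0' | grep -E 'pos|force|width|rot'
python3 - <<'E'
from h import *
for i in range(6): snap('wrist','w4')
o=env.get_obs();print(o['t'],o['eef_pos'],o['ee_rot'].round(4),o['force'])
im=cv2.imread('pics/w4.png'); cv2.imwrite('pics/m4.png',cv2.resize(im[60:260,190:450],(780,600),interpolation=2))
E
```

```text
eef_pos: [0.4631, 0.2003, 0.0938]
force: [0.7, -0.2, -1.2]
width: 0.0139
finger_force: 30.0
eef_pos: [0.4803, -0.0248, 0.0882]
ee_rot: [[1.0, 0.0, -0.002], [0.0, -1.0, 0.001], [-0.002, -0.001, -1.0]]
force: [0.2, 0.8, -2.8]
width: 0.0137
finger_force: 30.0
10.8333 [ 0.48107516 -0.02523061  0.08898056] [[ 1.0e+00  1.5e-03  1.0e-04]
 [ 1.5e-03 -1.0e+00 -0.0e+00]
 [ 1.0e-04  0.0e+00 -1.0e+00]] [-1.08895395  0.64142077 -2.29622106]
```

View pics/m4.png

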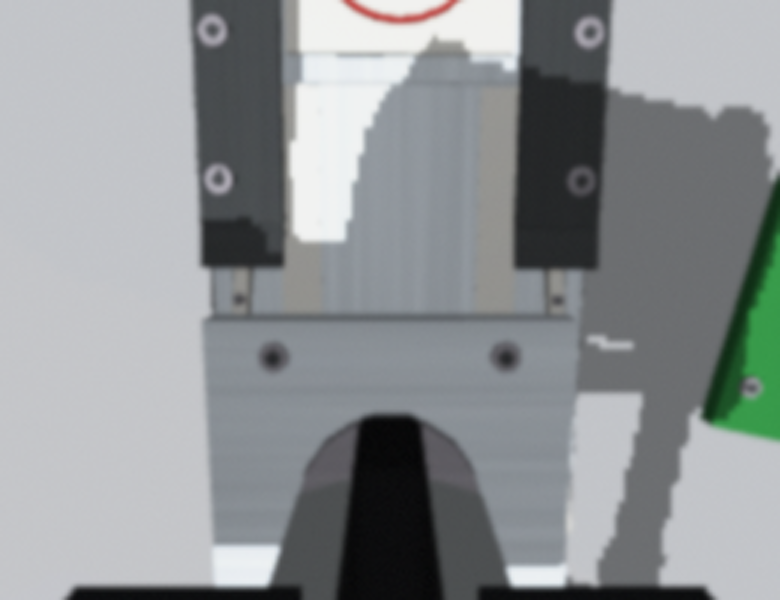

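In the crop (3x, offset 190,60) the cover's front edge runs (205,319)–(573,318), and the lips' inner edges are at x = 284 and 516 at their front ends. The nest is about 3 mm further to tool +y and turned about −0.5°. I correct for that and lay the cover down.

```bash
python3 -m jog '0 .0028 .02 .01 0;0 .0028 .04 .01 0;0 .0028 .05 .01 0;0 .0028 .055 .01 0;0 .0028 .06 .01 0;0 .0028 .062 .01 0;0 .0028 .064 .01 0;0 .0028 .0655 .01 0;0 .0028 .067 .01 0;0 .0028 .067 .01 0' | grep -E 'pos|force|width|rot'
python3 -m jog '0 0 0.0005 0 0;0 0 .001 0 0;0 0 .001 0 0' | grep -E 'pos|force|width'
```

```text
eef_pos: [0.4813, -0.029, 0.0221]
ee_rot: [[1.0, -0.01, 0.0], [-0.01, -1.0, -0.0], [0.0, 0.0, -1.0]]
force: [-0.1, 0.2, -2.7]
width: 0.0135
finger_force: 30.0
eef_pos: [0.4812, -0.029, 0.021]
force: [0.7, -0.1, -2.9]
width: 0.0141
finger_force: 30.0
```

```bash
python3 -m jog '0 0 0.0005 0 0;0 0 .001 0 0;0 0 .0015 0 0;0 0 .0015 0 0' | grep -E 'pos|force'
python3 -m jog '0 0 0.0005 0 0;0 0 .001 0 0;0 0 .001 0 0' | grep -E 'pos|force'
python3 - <<'E'
from h import *
for i in range(2): snap('wrist','w5')
o=env.get_obs();print(o['t'],o['eef_pos'],o['ee_rot'].round(4),o['force'])
im=cv2.imread('pics/w5.png'); cv2.imwrite('pics/m5.png',cv2.resize(im[60:230,200:440],(800,567),interpolation=2))
E
```

```text
eef_pos: [0.4814, -0.0291, 0.021]
force: [-2.7, 0.2, 8.3]
finger_force: 30.0
eef_pos: [0.4816, -0.0291, 0.0209]
force: [-4.3, 0.9, 16.3]
finger_force: 30.0
12.6 [ 0.48164312 -0.02911886  0.02096569] [[ 9.999e-01 -1.000e-02  1.700e-03]
 [-1.000e-02 -9.999e-01 -6.000e-04]
 [ 1.700e-03  5.000e-04 -1.000e+00]] [-3.96784608  0.78545992 17.12546543]
```

View pics/m5.png

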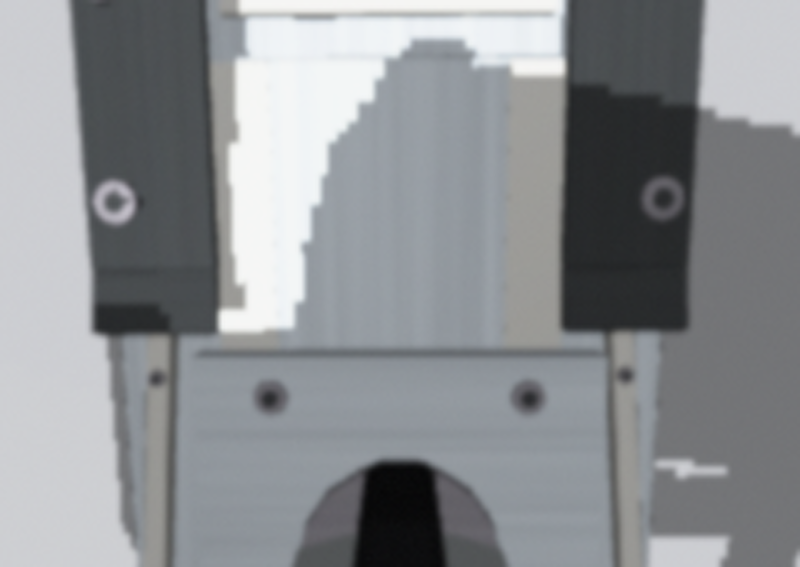

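The cover lies flat on the deck; the z reading agrees (underside 22 mm). The cover centre is at column 399 against the slot centre at 390, about 1.7 mm to tool +y, and about 0.4° clockwise. I ease the press, realign and slide in.

```bash
python3 -m jog '0 -.0008 -.002 -.007 0;0 -.0016 -.002 -.007 0;0 -.0016 -.002 -.007 0;0 -.0016 -.002 -.007 0' | grep -E 'pos|force|rot'
python3 -m jog '.006 0 0 0 0;.012 0 0 0 0;.018 0 0 0 0;.024 0 0 0 0;.030 0 0 0 0;.036 0 0 0 0;.042 0 0 0 0;.048 0 0 0 0;.05 0 0 0 0;.05 0 0 0 0' | grep -E 'pos|force|width'
python3 - <<'E'
from h import *
snap('wrist','w6')
im=cv2.imread('pics/w6.png'); cv2.imwrite('pics/m6.png',cv2.resize(im[60:230,200:440],(800,567),interpolation=2))
E
```

```text
eef_pos: [0.4817, -0.0274, 0.021]
ee_rot: [[1.0, -0.003, 0.001], [-0.003, -1.0, -0.0], [0.001, 0.0, -1.0]]
force: [-0.7, 0.5, 5.8]
finger_force: 30.0
eef_pos: [0.5324, -0.0278, 0.021]
force: [-0.2, 0.2, 5.2]
width: 0.0139
finger_force: 30.0
```

View pics/m6.png

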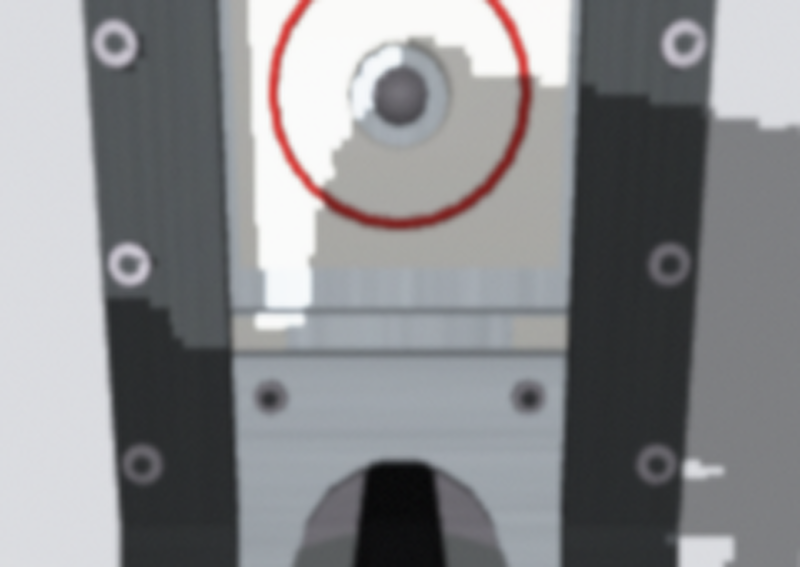

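The cover is under the lips and centred (slot centre at column 400, screws' mean 399.5, pin 400). I now work out the remaining distance.

```bash
python3 - <<'E'
from h import *
c=lambda x,y:(200+x/3.333,60+y/3.333)
e=atz('wrist',c(400,353),.034,'w6');p=atz('wrist',c(400,97),.02,'w6');d=atz('wrist',c(400,311),.022,'w6')
print(e,p,d,'to go',p[0]-(e[0]-.042),'via deck edge',d[0]+.044-(e[0]-.042))
E
python3 -m jog '.006 0 0 0 0;.012 0 0 0 0;.018 0 0 0 0;.024 0 0 0 0;.030 0 0 0 0;.036 0 0 0 0;.042 0 0 0 0;.048 0 0 0 0;.054 0 0 0 0;.06 0 0 0 0' | grep -E 'pos|force|width'
python3 -m jog '.006 0 0 0 0;.012 0 0 0 0;.018 0 0 0 0;.022 0 0 0 0;.025 0 0 0 0;.026 0 0 0 0;.026 0 0 0 0' | grep -E 'pos|force|width'
```

```text
[ 0.57393713 -0.02940077  0.034     ] [ 0.62394668 -0.02957399  0.02      ] [ 0.58111061 -0.02945223  0.022     ] to go 0.09200955388288545 via deck edge 0.09317348270560188
eef_pos: [0.591, -0.0278, 0.0209]
force: [-2.5, 0.6, 7.2]
width: 0.0139
finger_force: 30.0
eef_pos: [0.6171, -0.0279, 0.0208]
force: [-0.8, -0.8, 5.7]
width: 0.0138
finger_force: 30.0
```

```bash
python3 -m jog '.001 0 0 0 0;.002 0 0 0 0;.003 0 0 0 0;.004 0 0 0 0;.005 0 0 0 0;.005 0 0 0 0' | grep -E 'pos|force'
python3 -m jog '.001 0 0 0 0;.001 0 0 0 0;.001 0 0 0 0;.001 0 0 0 0' | grep -E 'pos|force'
python3 -m jog '.001 0 0 0 0;.001 0 0 0 0;.001 0 0 0 0;.001 0 0 0 0' | grep -E 'pos|force'
```

```text
eef_pos: [0.6216, -0.0279, 0.0207]
force: [-1.5, 0.8, 6.0]
finger_force: 30.0
eef_pos: [0.6226, -0.0279, 0.0207]
force: [-1.6, -1.0, 5.7]
finger_force: 30.0
eef_pos: [0.6236, -0.0279, 0.0207]
force: [-1.8, -0.1, 4.7]
finger_force: 30.0
```

```bash
for i in 1 ; do python3 -m jog '.001 0 0 0 0;.001 0 0 0 0;.001 0 0 0 0;.001 0 0 0 0' | grep -E 'pos|force:'; done
python3 -m jog '.001 0 0 0 0;.001 0 0 0 0;.001 0 0 0 0;.001 0 0 0 0' | grep -E 'pos|force:'
```

```text
eef_pos: [0.6247, -0.0278, 0.0195]
force: [-0.4, 0.3, -2.1]
finger_force: 30.0
eef_pos: [0.6261, -0.0279, 0.0203]
force: [0.7, 0.3, -2.8]
finger_force: 30.0
```

It cleared the deck edge at x≈0.6245, so the pin axis is about 1–2 mm on from there, which is where the cover is now. I lower it.

```bash
python3 -m jog '0 0 .001 0 0;0 0 .002 0 0;0 0 .003 0 0;0 0 .003 0 0' | grep -E 'pos|force:'
python3 -m jog '0 0 .001 0 0;0 0 .002 0 0;0 0 .003 0 0;0 0 .003 0 0' | grep -E 'pos|force:'
```

```text
eef_pos: [0.6259, -0.0278, 0.0172]
force: [0.7, -0.0, -2.3]
finger_force: 30.0
eef_pos: [0.6263, -0.0279, 0.0151]
force: [-1.6, -0.3, 4.0]
finger_force: 30.0
```

```bash
python3 -m jog '0 0 .001 0 0;0 0 .002 0 0;0 0 .003 0 0;0 0 .004 0 0;0 0 .004 0 0;0 0 .004 0 0' | grep -E 'pos|force:'
python3 -m jog '0 0 .001 0 0;0 0 .002 0 0;0 0 .002 0 0;0 0 .002 0 0;0 0 .002 0 0' | grep -E 'pos|force:|rot'
```

```text
eef_pos: [0.6266, -0.0279, 0.012]
force: [-2.0, -0.0, 9.1]
finger_force: 30.0
eef_pos: [0.6269, -0.028, 0.011]
ee_rot: [[1.0, -0.003, 0.002], [-0.003, -1.0, -0.0], [0.002, 0.0, -1.0]]
force: [-3.8, 0.6, 13.3]
finger_force: 30.0
```

```bash
python3 -m jog '0 0 .001 0 0;0 0 .0015 0 0;0 0 .0015 0 0;0 0 .0015 0 0;0 0 .0015 0 0;0 0 .0015 0 0' | grep -E 't:|pos|force:|rot|width'
```

```text
t: 19.15
eef_pos: [0.6271, -0.028, 0.011]
ee_rot: [[1.0, -0.003, 0.003], [-0.003, -1.0, -0.001], [0.003, 0.001, -1.0]]
force: [-5.8, 0.7, 20.7]
width: 0.0139
finger_force: 30.0
```

The z reading has stopped at 0.011 (underside 12 mm, fully home) while the force rises to 21 N, and the cover is level. I hand in.

```bash
python3 -c "
from bench import env; print(env.close_job())"
```

```text
the job is handed in; nothing more can be done
None
```

I misted the seal, then seated the cover on its pin and handed the job in at about 19 s with the cover still held pressed fully home at about 21 N; the judge's verdict was not shown.

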